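# Release the forming press's frame by its hidden catch

## Task

The membrane frame of the desktop forming press is locked by a catch sunk in a notch somewhere along the raised aluminium rail on the press's near edge. Set a fingertip on the end of the rail beside the black knob, run it along the top edge away from the knob until it drops into the notch, and press the catch inside fully down, so that the frame comes ajar by itself and stays so; then take the hand away. Do not lift or touch the frame, and leave the other things on the bench and the press where they are.

Things in the scene. Friction and masses are not known exactly. Their poses are not given: they have to be found in the camera images.
- press: white forming press fixed on the bench; origin on the bench under the middle of its front rail; x points away from the robot to the hinge, y along the rail towards the knob, z up. A white cheek (y beyond 150 mm, top at 138 mm) stands at each end of the rail; the +y one bears a black knob (36 mm across, top at 152 mm; not used). In front of the rail is free space, behind it the deck is 42 mm lower.
- rail_start (a point): on the centre line of the rail's top, 15 mm from the cheek with the knob (y = +135 mm of the press): the sweep starts here. The rail is a rigid aluminium bar along the press's y, 22 mm wide, its top level and 130 mm above the bench, exposed from y = -150 to +150 mm; solid from y = +70 to +150 mm.
- rail_end (a point): on the centre line of the rail's top, 15 mm from the other cheek (y = -135 mm of the press). Between the two points, the centre anywhere from y = -80 to +50 mm, is the only notch: 40 mm long, cut across the rail's whole width, with the catch 8 mm down in it. It is not listed: feel (or look) for it.
- catch (a joint): how far the catch (aluminium plate 38 x 22 mm filling the notch) is pressed down, m: 0 locked, its top 8 mm below the rail's; 0.008 fully down on its stop, 16 mm below. It moves straight down, resists with 2 to 8 N of friction, has no return spring and stays where it is left. It drives the frame.
- frame: blue rectangular frame 240 x 280 x 16 mm with a pale sheet, hinged along the press's back (245 mm behind its near edge); origin at the middle of its near edge, half-way up (99 mm above the bench). Shut, its top is 107 mm above the bench and its near edge is 55 mm behind the rail's centre line; as the catch goes fully down it tilts by 0.10 rad (edge up 25 mm) and stays. Must not be touched by fingers or arm.
- tape: roll of paper tape standing on its end on the bench left of the press, 100 mm across, 75 mm tall, origin at the underside's centre. Bystander.
- tub0: clear tub with a green lid, 60 mm across, 50 mm tall, on the bench between the robot and the press, on the left. Bystander.
- tub1: clear tub with a green lid, 60 mm across, 50 mm tall, on the bench between the robot and the press, on the right. Bystander.
- tub2: clear tub with a green lid, 56 mm across, 45 mm tall, standing on the press's right-hand cheek (the one without the knob). Bystander.
- heat_gun: black heat gun standing upright on the bench to the right of the press, 215 mm tall, copper nozzle up. Bystander.
- insole: cork insole blank 220 x 70 x 6 mm lying flat on the bench to the right. Bystander.
- spatula: spatula 200 mm long lying on the bench to the left. Bystander.

How it is judged (in metres and radians):
On the way, in this order (a step that is already met when the one before it is completed fails the run):
1. a fingertip rests on the rail at the end beside the knob (within 40 mm of that cheek) (contact force between the fingers and press above 0.3 N and y of the grasp point in the frame of press between 0.11 and 0.16 m and x of the grasp point in the frame of press between -0.04 and 0.04 m), for 0.05 s.
2. the fingertip has run along the rail away from the knob, still touching it (50 to 70 mm from that cheek) (contact force between the fingers and press above 0.3 N and y of the grasp point in the frame of press between 0.08 and 0.1 m and x of the grasp point in the frame of press between -0.04 and 0.04 m), for 0.05 s.
3. the catch in the notch is pressed fully down, the frame untouched (value of joint catch above 0.0065 m and contact force between the fingers and frame below 0.5 N), for 0.1 s.
At the end, for the whole second after the job is handed in: The catch is down by more than 6.5 of its 8 mm, the frame stands ajar by more than 0.075 rad and is at rest, and every bystander is within 20 mm of where it stood (value of joint catch above 0.0065 m and angle between frame's own z axis and vertical above 0.075 rad and angular speed of frame below 0.05 rad/s and distance of each of tape, tub0, tub1, tub2, heat_gun, insole, spatula from where it was at the start of the episode below 0.02 m); the robot touches nothing.
It fails at once if the robot touches the membrane frame (contact force between any of the fingers, the arm and frame above 1 N).
It fails at once if a bystander is lifted, carried or pushed more than 20 mm (distance of any of tape, tub0, tub1, tub2, heat_gun, insole, spatula from where it was at the start of the episode above 0.02 m).
It also fails if it takes over 64 s, if anything falls off the work surface, if the arm or the gripper's body presses on something with over 40 N, if the wrist force passes 120 N, or if a joint passes its speed limit or range.

## Robot

A 6-joint arm with a two-finger parallel gripper is mounted at the origin on the work surface. World frame = base frame: x ahead of the robot, y to its left, z up, the work surface at z = 0. Lengths are in mm, angles in rad, forces in N, time in s.
With the tool pointing down it reaches from about 250 to 800 mm from the base axis. Payload 3.9 kg.
Tool frame: the origin (TCP) lies at the very end of the fingers, on their centre line; the grasp point (between the pads) lies 19 mm behind it; z points along the fingers, y is the direction in which the jaws open and shut (so a half turn about z gives the same grasp; the last joint's range is limited). The gripper opens to 85 mm and grips with 20 to 120 N. Pads are 22 mm wide; open, the fingers measure 114 mm over their backs; the gripper's body (76 mm by 85 mm) begins 54 mm behind the grasp point. The pads swing forward as they close: fully open they stand 13 mm farther back than shut.
Start: joints at [-1.101, 0.26, -0.138, 1.173, 0, 1.571], TCP at [237.666, -468.113, 231.304] pointing down, gripper open.
Joint ranges: [-2.78, 2.78], [-0.83, 1.72], [-1.28, 1.37], [-1.9, 2.12], [-1.57, 1.48], [-3.14, 3.14]. Speed limits (rad/s): [2.57, 2.57, 3.14, 3.14, 3.14, 3.14].

## Interface

Orientations are given as a unit quaternion [x, y, z, w].
In Python, from rig import readout, vision, job_done, models gives the robot as it stands.
- The arm moves only by the tool jog_arm, never from a script. Its argument "moves" is a list of rows, each a list of 5 numbers: the finger opening in mm, from 0 to 85.4, then the shift along the world's x, y, z in mm, then the turn about the world's z in rad. A call has 1 to 8 rows; each row is the pose to reach, as a shift and turn from the pose measured when the call began; what a row does not reach only later rows make up. A row lasts 1/10 s, in which the tool goes at most 50 mm and 8.59 degrees, less where a joint would pass 70% of its speed; a pose out of reach is approached as far as the arm can. A call with a gripper value outside its range is refused whole. The fingers move at their own pace and stop on an object; "squeeze" is the grip in N (left out, the last holds). Time passes only in rows, so rows that repeat a pose let the fingers close. It gives the time, the measured TCP pose, the force and the opening at its end, in the units of the state.
- readout.get_state(): the state, without advancing time (a new reading comes with each control period).
- vision.snapshot(name): name is "scene" or "top" or "wrist"; returns a dict with "color" (400x640x3 uint8, red, green, blue), "range_z" (400x640 float32, mm along the optical axis (not along the pixel's ray), 0 where there is no reading), "fx", "fy", "cx", "cy" (pixels), "R" (3x3) and "t" (3): a world point X has camera coordinates R X + t; the wrist camera has in their place "T_tool_cam" (4x4, takes a point from camera to tool coordinates, whose origin is the TCP and whose axes are the flange's). Camera axes: x right, y down, z forward; pixel columns grow to the right and rows downward; lengths in mm; the calibration is good to about 2 mm. A picture is of the moment at which its call begins: read the wrist's pose just before it.
- job_done(): hands the job in, once; it reports no verdict.
Trained networks look in a picture, given as the dict that the camera call returned (one of the last four; its "shot" number tells which), for a name from the list of things; names that differ only in an ending like _2 or _b are one class to them, and where a whole thing is asked for, a point or a joint stands for the part that bears it (a point fixed in the world has none). Each returns a list of dicts, best first, with "confidence" (0 to 1); they miss things now and then, are a little off and sometimes report something else, mostly with a low value. They report only what shows in the picture. A call takes as long as a camera call.
- models.search_frame(query, picture): "centre" ([x, y, z] in mm, in world coordinates, good to about 4 mm: the middle of the surface that is visible of it).
- models.pinpoint(query, picture): "centre" ([x, y, z] in mm, in world coordinates, good to about 4 mm: a listed point, or the origin of a listed thing).
The state is a dict: "clock": time; "qpos": joint angles; "qvel": joint speeds; "joint_torque": joint torques, N m; "tcp_pos": TCP position; "ee_rot": TCP orientation; "ft_force": force on the tool from outside, world axes, zero at the start; "ft_torque": the same for the moment, N m; "gripper_width": opening from 0.0 (shut) to 1.0 (fully open).
Only numpy, scipy, OpenCV 4.12 (cv2) and the standard library are available. Lean on these libraries where they do the work, as an engineer would, in place of code of your own. Each camera call takes 0.05 s, during which the arm holds its last target. There are 200 camera calls.

## Working session

There is one attempt and no reset: what is moved stays moved. The work goes in short steps, Python scripts to look and compute and a tool call to move; the robot and the scene stay as the last step left them, time stands still between calls to the robot, and variables do not carry over. Pictures are saved under pics/ and viewed, about 8 in all and at most 12, crops included, and the job is handed in when it is done.

Besides the shell and the picture viewer there is one more tool, called as name([rows], argument=value, ...), one row to a line, values as JSON. jog_arm: Moves the arm, as the interface text tells. Its arguments: {"type":"object","properties":{"moves":{"type":"array"},"squeeze":{"type":"number"}},"required":["moves"]}

```bash
mkdir -p pics; ls
cat > h.py <<'E'
import numpy as np, cv2
from rig import readout, vision, job_done, models
def cloud(p):
    z=p["range_z"]; v,u=np.indices(z.shape)
    c=np.stack([(u-p["cx"])/p["fx"]*z,(v-p["cy"])/p["fy"]*z,z],-1)
    w=(c-np.array(p["t"]))@np.array(p["R"])
    w[z<=0]=np.nan
    return w
E
python3 - <<'E'
from h import *
s=readout.get_state(); print(s["clock"],s["tcp_pos"],s["ee_rot"],s["ft_force"],s["gripper_width"])
ims=[]
for n in ("top","scene"):
    p=vision.snapshot(n); ims.append(p["color"])
    for q in ("press","rail_start","rail_end","frame","catch","tub0","tub2","heat_gun","tape"):
        for f in ("pinpoint","search_frame"):
            if f=="search_frame" and q not in("catch",):continue
            print(n,q,f,[(np.round(d["centre"]).tolist(),round(d["confidence"],2)) for d in getattr(models,f)(q,p)[:3]])
    np.save(n+".npy",cloud(p))
    cv2.imwrite(f"pics/{n}1.png",p["color"][...,::-1])
E
```

```text
pics
0.0 [ 237.36849207 -467.49490758  230.46414349] [ 9.72536839e-01  2.32746889e-01 -2.32347307e-04 -9.63488813e-04] [ 0.0463875  -0.1996891   0.13671152] 1.0021410325933817
top press pinpoint [([500.0, -11.0, 3.0], 0.79)]
top rail_start pinpoint [([490.0, 125.0, 128.0], 0.77), ([624.0, -479.0, -2.0], 0.61)]
top rail_end pinpoint [([508.0, -149.0, 133.0], 0.73)]
top frame pinpoint [([560.0, -8.0, 96.0], 0.75)]Traceback (most recent call last):
  File "<stdin>", line 9, in <module>
ValueError: it knows: frame, heat_gun, insole, press, rail_end, rail_start, spatula, tape, tub
```

Run:
```python
from h import *
for n in ("top","scene"):
    p=vision.snapshot(n)
    for q in ("rail_start","rail_end","tub","heat_gun","tape"):
        print(n,q,[(np.round(d["centre"]).tolist(),round(d["confidence"],2)) for d in models.pinpoint(q,p)[:3]])
    np.save(n+".npy",cloud(p))
    cv2.imwrite(f"pics/{n}1.png",p["color"][...,::-1])
a=np.array([490,125.]);b=np.array([508,-149.]);y=(a-b)/np.linalg.norm(a-b);x=np.array([y[1],-y[0]]);o=(a+b)/2
print(o,np.arctan2(-y[0],y[1]))
for n in ("top","scene"):
    w=np.load(n+".npy").reshape(-1,3);w=w[~np.isnan(w[:,0])]
    l=np.c_[(w[:,:2]-o)@x,(w[:,:2]-o)@y,w[:,2]]
    # rail x extent
    m=(abs(l[:,2]-130)<5)&(abs(l[:,0])<40)
    for c in range(-140,150,20):
        k=m&(abs(l[:,1]-c)<10); 
        if k.sum()>5: print(n,c,k.sum(),np.percentile(l[k,0],[5,50,95]).round(1),np.median(l[k,2]).round(1))
    for c in range(-150,151,5):
        k=(abs(l[:,1]-c)<2.5)&(abs(l[:,0])<7)&(l[:,2]>80)
        if k.sum()>2: print((c,int(np.median(l[k,2]))),end=' ')
    print()
```

```text
top rail_start [([490.0, 126.0, 133.0], 0.96)]
top rail_end [([508.0, -152.0, 130.0], 0.79)]
top tub [([382.0, 197.0, -0.0], 0.58), ([680.0, -191.0, 138.0], 0.53), ([364.0, -60.0, 0.0], 0.49)]
top heat_gun [([623.0, -480.0, -3.0], 0.67)]
top tape [([546.0, 477.0, -1.0], 0.57)]
scene rail_start [([493.0, 120.0, 126.0], 0.72)]
scene rail_end [([507.0, -143.0, 131.0], 0.65)]
scene tub [([679.0, -191.0, 141.0], 0.88), ([387.0, 195.0, 1.0], 0.84), ([363.0, -60.0, -1.0], 0.83)]
scene heat_gun [([621.0, -473.0, -1.0], 0.69)]
scene tape [([543.0, 478.0, 0.0], 0.97)]
[499. -12.] 0.06559917183103874
top -140 30 [-12.   -1.1   8.6] 130.1
top -120 24 [-11.7  -4.4   6.9] 129.0
top -100 30 [-11.1  -3.4   8. ] 130.2
top -80 28 [-11.1   0.1   9.3] 129.8
top -60 26 [-11.1  -0.5   7.7] 129.0
top -40 29 [-10.   -2.1   8.8] 129.4
top -20 10 [-8.5 -3.7  4.9] 127.5
top 0 8 [-8.8 -2.2  7. ] 126.8
top 20 31 [-8.8 -1.9 10. ] 129.3
top 40 32 [-8.9  0.8 10.5] 128.5
top 60 23 [-9.3 -1.4  7.3] 129.3
top 80 25 [-9.  -0.4  9.8] 130.9
top 100 29 [-9.9  0.8 10. ] 129.0
top 120 22 [-8.9 -1.5  9.9] 130.3
top 140 31 [-
[... 1183 characters left out ...]
2.4 13.9] 130.6
scene 140 45 [-8.   5.4 31.5] 130.3
(-150, 139) (-145, 131) (-140, 130) (-135, 131) (-130, 130) (-125, 130) (-120, 131) (-115, 130) (-110, 131) (-105, 130) (-100, 131) (-95, 130) (-90, 130) (-85, 130) (-80, 130) (-75, 131) (-70, 129) (-65, 129) (-60, 128) (-55, 130) (-50, 131) (-45, 130) (-40, 130) (-35, 129) (-30, 129) (-25, 124) (-20, 123) (-15, 122) (-10, 121) (-5, 122) (0, 121) (5, 123) (10, 123) (15, 129) (20, 131) (25, 130) (30, 130) (40, 129) (45, 130) (50, 130) (55, 130) (60, 130) (65, 130) (70, 130) (75, 131) (80, 130) (85, 131) (90, 130) (95, 130) (100, 131) (105, 130) (110, 131) (115, 130) (120, 130) (125, 129) (130, 131) (135, 131) (140, 130) (145, 129) (150, 134)
```

View pics/top1.png

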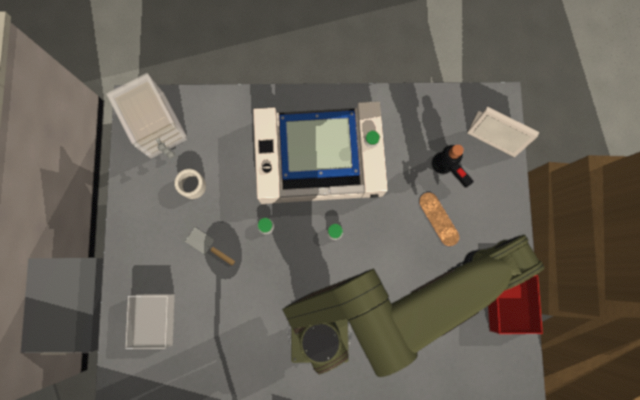

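View pics/scene1.png

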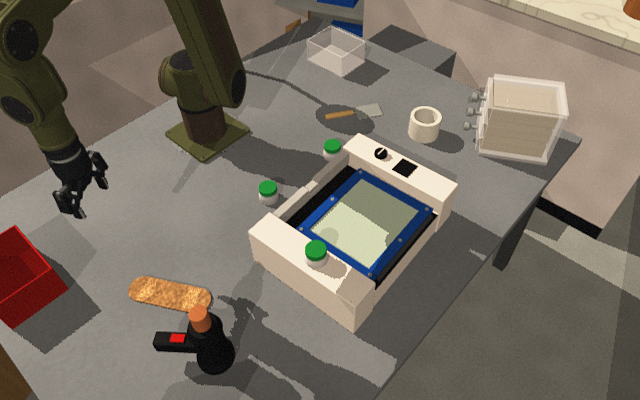

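The knob is on the +y cheek, at about pixel (267,167) in the top view. The notch shows as a gap at roughly y = -30 to +12 of the press. I'll refine the press pose, shut the fingers and travel across at height.

Run:
```python
from h import *
a=np.array([490,125.]);b=np.array([508,-149.])
y=(a-b)/np.linalg.norm(a-b);x=np.array([y[1],-y[0]]);o=(a+b)/2
for n in ("top","scene"):
    w=np.load(n+".npy").reshape(-1,3);w=w[~np.isnan(w[:,0])]
    l=np.c_[(w[:,:2]-o)@x,(w[:,:2]-o)@y,w[:,2]]
    C=[]
    for c in np.arange(-135,130,10):
        if -45<c<25: continue
        k=(abs(l[:,2]-130)<5)&(abs(l[:,0])<16)&(abs(l[:,1]-c)<5)
        C.append((c,np.percentile(l[k,0],[8,92]).mean()))
    C=np.array(C);f=np.polyfit(C[:,0],C[:,1],1);print(n,"slope,off",f.round(4),"yaw",.0656-f[0])
    # cheeks
    for lo,hi in((-175,-150),(150,175)):
        pass
    r=(abs(l[:,0])<9)&(l[:,2]>80)
    k=r&(abs(l[:,2]-138)<2.5); print("cheek inner",l[k&(l[:,1]<0),1].max().round(),l[k&(l[:,1]>140),1].min().round(), np.percentile(l[k&(l[:,1]<-130),1],[2,98]).round(), np.percentile(l[k&(l[:,1]>130),1],[2,98]).round())
    k=r&(abs(l[:,2]-122)<3)&(abs(l[:,1])<60);print("notch",np.percentile(l[k,1],[3,50,97]).round(1))
```

```text
top slope,off [ 0.0068 -0.8018] yaw 0.058775865834664646
cheek inner -52.0 148.0 [-1127.  -141.] [148. 222.]
notch [-38.   -7.1  52.2]
scene slope,off [0.0138 0.7907] yaw 0.051788963607878116
cheek inner -107.0 147.0 [-228. -153.] [ 150. 1166.]
notch [-28.8  -2.2  13.1]
```

jog_arm([
  [0,0,0,20,0],
  [0,50,50,30,0.15],
  [0,50,100,30,0.3],
  [0,80,150,30,0.45],
  [0,100,200,30,0.6],
  [0,120,250,30,0.75],
  [0,140,300,30,0.9],
  [0,160,350,30,1.05],
], squeeze=40)

```text
clock: 1.65
tcp_pos: [383.3, -153.2, 261.6]
ee_rot: [0.723, 0.691, 0.0, 0.001]
ft_force: [1.1, 0.1, -0.7]
gripper_width: -0.002
```

jog_arm([
  [0,20,50,0,0.05],
  [0,40,100,0,0.1],
  [0,60,150,0,0.1],
  [0,80,200,0,0.1],
  [0,100,250,-20,0.1],
  [0,108,271,-50,0.1],
  [0,108,271,-80,0.1],
  [0,108,271,-80,0.1],
])

```text
clock: 2.45
tcp_pos: [488.0, 118.5, 177.3]
ee_rot: [0.686, 0.727, -0.004, -0.002]
ft_force: [-1.6, -0.3, -0.3]
gripper_width: 0.004
```

Run:
```python
from h import *
s=readout.get_state(); print(s["tcp_pos"],s["ee_rot"],s["ft_force"])
p=vision.snapshot("wrist"); q=vision.snapshot("scene")
im=np.hstack([p["color"],cv2.resize(q["color"][100:300,200:520],(640,400))])
cv2.imwrite("pics/w2.png",cv2.resize(im,(800,250))[...,::-1]); print(p["T_tool_cam"])
```

```text
[488.04003972 118.46586779 177.32834446] [ 0.68643542  0.72717951 -0.00353754 -0.00196337] [-1.55862592 -0.28980941 -0.25744698]
[[ 7.16503724e-04 -9.59140628e-01 -2.82928865e-01  7.16178487e+01]
 [ 9.99999713e-01  7.57400159e-04 -3.51669509e-05  7.77412329e-01]
 [ 2.48020419e-04 -2.82928759e-01  9.59140895e-01 -1.42876385e+02]
 [ 0.00000000e+00  0.00000000e+00  0.00000000e+00  1.00000000e+00]]
```

View pics/w2.png

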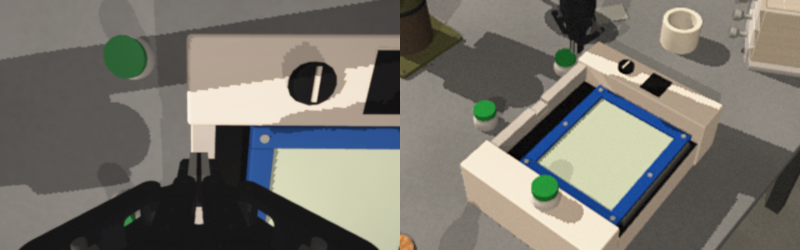

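Wrist view: the closed fingers (200,190) sit over the rail's knob end, next to the cheek and clear of the frame. Descending.

jog_arm([
  [0,3,0,-15,0],
  [0,4,0,-30,0],
  [0,4,0,-38,0],
  [0,4,0,-41,0],
  [0,4,0,-41,0],
])

```text
clock: 3.05
tcp_pos: [494.8, 116.9, 141.5]
ee_rot: [0.688, 0.726, -0.0, 0.0]
ft_force: [-0.2, 0.3, -0.3]
gripper_width: -0.003
```

jog_arm([
  [0,-3,0,-3,0],
  [0,-3,0,-6,0],
  [0,-3,0,-8,0],
  [0,-3,0,-9,0],
  [0,-3,0,-9,0],
])

```text
clock: 3.55
tcp_pos: [491.6, 117.0, 132.3]
ee_rot: [0.688, 0.726, -0.001, 0.0]
ft_force: [-0.5, 0.5, -0.9]
gripper_width: -0.002
```

jog_arm([
  [0,0,0,-1,0],
  [0,0,0,-2,0],
  [0,0,0,-3,0],
  [0,0,0,-4,0],
  [0,0,0,-4,0],
  [0,0,0,-4,0],
])

```text
clock: 4.15
tcp_pos: [491.8, 117.0, 130.0]
ee_rot: [0.688, 0.726, 0.0, 0.001]
ft_force: [-4.0, -0.5, 12.0]
gripper_width: -0.002
```

Contact at 12 N on the rail. Sweeping away from the knob with light pressure.

jog_arm([
  [0,0.3,-5,-1.3,0],
  [0,0.5,-10,-1.3,0],
  [0,0.8,-15,-1.3,0],
  [0,1.1,-20,-1.3,0],
  [0,1.4,-25,-1.3,0],
  [0,1.6,-30,-1.3,0],
  [0,1.9,-35,-1.3,0],
  [0,2.2,-40,-1.3,0],
])

```text
clock: 4.95
tcp_pos: [495.4, 78.6, 130.0]
ee_rot: [0.687, 0.726, 0.003, 0.0]
ft_force: [-0.1, 4.3, 5.2]
gripper_width: 0.003
```

jog_arm([
  [0,-1,0,-1.3,0],
  [0,-1,-2,-1.3,0],
  [0,-1,-4,-1.3,0],
  [0,-0.7,-9,-1.3,0],
  [0,-0.4,-14,-1.3,0],
  [0,-0.2,-19,-1.3,0],
  [0,0.1,-24,-1.3,0],
  [0,0.4,-29,-1.3,0],
])

```text
clock: 5.75
tcp_pos: [497.2, 51.0, 130.0]
ee_rot: [0.687, 0.727, 0.005, 0.0]
ft_force: [-0.3, 3.4, 5.6]
gripper_width: 0.003
```

jog_arm([
  [0,-1,-6,-1.3,0],
  [0,-1,-12,-1.3,0],
  [0,-0.5,-18,-1.3,0],
  [0,0,-24,-1.3,0],
  [0,0,-30,-1.3,0],
  [0,0.5,-36,-1.3,0],
  [0,0.8,-42,-1.3,0],
  [0,1,-48,-1.3,0],
])

```text
clock: 6.55
tcp_pos: [499.3, 3.9, 129.7]
ee_rot: [0.687, 0.727, 0.007, 0.0]
ft_force: [0.5, 3.8, 6.3]
gripper_width: 0.001
```

jog_arm([
  [0,-1,-4,-1.5,0],
  [0,-1,-8,-1.5,0],
  [0,-1,-12,-1.5,0],
  [0,-1,-16,-1.5,0],
  [0,-1,-20,-1.5,0],
  [0,-1,-22,-1.5,0],
])

```text
clock: 7.15
tcp_pos: [497.8, -18.7, 127.8]
ee_rot: [0.687, 0.727, 0.006, 0.0]
ft_force: [0.4, -0.3, -0.3]
gripper_width: -0.003
```

Force has gone to zero and the tip is below the rail top, so it's in the notch. Pressing down.

jog_arm([
  [0,0,-1.5,-2,0],
  [0,0,-1.5,-4,0],
  [0,0,-1.5,-6,0],
  [0,0,-1.5,-8,0],
  [0,0,-1.5,-10,0],
  [0,0,-1.5,-11,0],
])

```text
clock: 7.75
tcp_pos: [497.6, -20.3, 116.7]
ee_rot: [0.687, 0.727, 0.006, 0.0]
ft_force: [-1.5, -0.9, 3.8]
gripper_width: 0.001
```

jog_arm([
  [0,0,0,-1,0],
  [0,0,0,-2,0],
  [0,0,0,-3,0],
  [0,0,0,-4,0],
  [0,0,0,-5,0],
  [0,0,0,-5,0],
  [0,0,0,-5,0],
])

```text
clock: 8.45
tcp_pos: [497.7, -20.4, 113.9]
ee_rot: [0.687, 0.727, 0.006, 0.001]
ft_force: [-6.3, -1.0, 21.0]
gripper_width: -0.0
```

On the stop: z = 113.9, 21 N. Lifting straight out.

jog_arm([
  [0,0,0,5,0],
  [0,0,0,15,0],
  [0,0,0,35,0],
  [0,0,0,65,0],
  [0,-20,0,100,0],
  [0,-60,0,130,0],
  [0,-100,0,140,0],
  [0,-100,0,140,0],
])

```text
clock: 9.25
tcp_pos: [394.1, -20.1, 255.8]
ee_rot: [0.687, 0.727, 0.007, 0.001]
ft_force: [0.6, -0.5, 0.2]
gripper_width: -0.001
```

Run:
```python
from h import *
p=vision.snapshot("scene")
print(readout.get_state()["ft_force"])
a=np.array([499,-12.]);yw=.055;x=np.array([np.cos(yw),np.sin(yw)]);y=np.array([-x[1],x[0]])
for nm,w in(("before",np.load("scene.npy")),("after",cloud(p))):
    w=w.reshape(-1,3);w=w[~np.isnan(w[:,0])];l=np.c_[(w[:,:2]-a)@x,(w[:,:2]-a)@y,w[:,2]]
    for c in (65,120,180,280):
        k=(abs(l[:,0]-c)<6)&(abs(l[:,1])<100)&(l[:,2]>70)&(l[:,2]<170);print(nm,c,np.median(l[k,2]).round(1))
    k=(abs(l[:,0])<7)&(abs(l[:,1]+8)<12)&(l[:,2]>90)&(l[:,2]<140);print("catch",np.median(l[k,2]))
for q in("tub","tape","heat_gun","insole","spatula"):print(q,[np.round(d["centre"]).tolist() for d in models.pinpoint(q,p)[:3]])
cv2.imwrite("pics/s3.png",p["color"][...,::-1])
```

```text
[ 0.49901262  0.28053567 -0.86033365]
before 65 107.9
before 120 101.4
before 180 101.4
before 280 108.0
catch 122.46219313346077
after 65 131.6
after 120 119.7
after 180 113.6
after 280 110.1
catch 114.78821956440308
tub [[677.0, -192.0, 143.0], [385.0, 196.0, 0.0], [364.0, -62.0, -1.0]]
tape [[540.0, 474.0, 2.0], [507.0, -146.0, 129.0]]
heat_gun [[622.0, -474.0, 2.0]]
insole [[410.0, -454.0, -2.0]]
spatula [[304.0, 395.0, -2.0]]
```

View pics/s3.png

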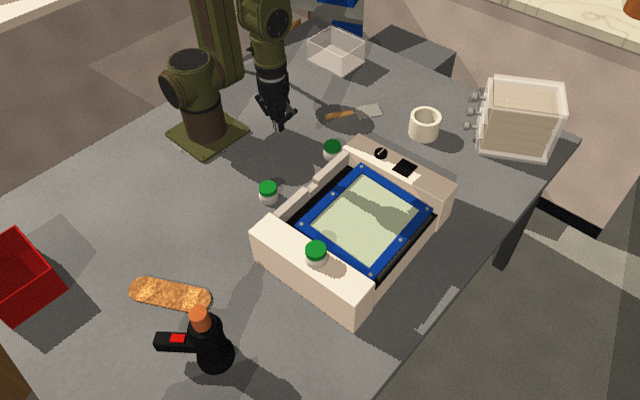

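The picture shows the frame's near edge (around pixels 330,190) raised, the hand clear at (280,120), and all bystanders in place. Handing in.

```bash
python3 -c "
from rig import job_done; print(job_done())"
```

```text
the job is handed in; nothing more can be done
None
```

The catch is pressed fully down, the frame stands ajar by itself, and the job was handed in at about 9 s. No verdict was reported.

- **Sweep:** I set the closed fingertips on the rail beside the knob with 12 N. I then slid them away from the knob with about 5 N showing at each check. They dropped into the notch near y ≈ -8 mm of the press, where the depth images had put it.
- **Press:** I pressed the catch until it met its stop, with the tip at z = 113.9 mm and 21 N. Then I lifted straight out and drew the hand back.
- **Catch:** the depth image shows its top at about 115 mm, down from 122 mm. That is about 7.7 mm by camera, and the tip height on the stop agrees with fully down.
- **Frame:** its near edge rose about 24 mm, which is roughly 0.10 rad of tilt.
- **Bystanders:** the tubs, tape and heat gun were found within about 5 mm of where they stood. I checked the insole and spatula only against the pictures, and they look unmoved.
- **Robot:** it touched nothing at the end, with the force reading about 1 N, within its noise.

No check failed. The only disagreement was 1 to 3 mm between the two cameras on the rail's line, which did not matter.

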